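Unlock the folding stay and shut the tool chest

TASK

Shut the blue tool chest: take its folding lid stay by the red release bar at the knee and lift the knee up and towards the chest's front, well past its straight position so that it is unlocked, then lower the lid gently, without letting it slam. Finish by pressing down on the black pad of the shut lid with a steady push of about 10 to 20 N for a second so that its seal seats, then let go. Never load the stay (squeezing the bar counts too) or the lid with more than 30 N, and leave the other things on the bench and in the chest where they are.

Things in the scene. Friction and masses are not known exactly. Their poses are not given: they have to be found in the camera images.
- chest: Blue open-topped steel tool chest, fixed to the bench, 220 (x) x 300 (y) x 100 mm (z). Origin: centre of its underside, which stands 0 to 12 mm above the bench on rubber feet. Its front faces its own -x, roughly towards the robot. The lid hinges on the far rim, about the line x = 110, z = 100 mm of this frame. The folding stay is on its +y side
- lid (a joint): Lid angle, rad: 0 shut on the rim, about 1.36 at the start, where the locked stay holds it. Panel 220 mm long from the hinge line, 300 wide, 10 thick, inner face in the hinge line, 0.5 to 0.8 kg. Stiff hinge: it stays where left; a few N near the free edge moves it once unlocked. While the stay is locked pushing only loads the stay
- lid_pad (a point): Middle of the top of the black rubber pad (50 x 80 mm, 8 thick) on the lid's outer face, 185 mm from the hinge line, on the lid's centre line: the place to push. Stiff rubber on a rigid lid: it hardly gives. At the start it looks away from the robot (chest +x) and slightly up; shut, it looks up, 118 mm above the chest's underside
- lid_edge (a point): Middle of the lid's free edge, 220 mm from the hinge line
- stay: Folding stay: two flat links, 92 mm between pins, 16 mm wide, 160 mm from the chest's middle plane. Origin: on the lower pivot's axis, in the middle plane (chest x = -20, y = 0, z = 75 mm). The knee moves on a circle of 92 mm about this axis: at the start 51 degrees above chest +x, straight at 56, at 172 with the lid shut. The upper link is pinned to the lid's side, 130 mm from its hinge
- knee (a joint): Bend of the stay's knee, rad: 0 locked on its stop (sagging past centre, to chest +x and down), 0.17 straight, growing as it folds upwards and to the front; about 3.04 with the lid shut. Friction keeps it where it is left; about 8 to 12 N at the bar takes it over centre. Barely past centre, the lid still jams; from 0.5 on it can be lowered, lifting the knee to 1 makes it easier
- bar_mid (a point): Middle of the red round release bar on the knee, 13 mm across, standing out sideways (chest +y): free from 60 mm inside to 38 mm outside of this point, where it ends in a 20 mm disc. At the start 147 mm above the chest's underside, 228 mm from the chest's middle plane. Clear for 60 mm behind (chest +x), above and below it; the stay's links lie inside of it
- oil_bottle: yellow oil bottle with red cap, 48 mm across, 130 mm tall, standing; leave it alone. Origin under its foot
- grease_jar: green jar with black cap, 60 mm across, 60 mm tall, standing inside the chest, fully below its rim; leave it there
- mug: white mug, 80 mm across, 90 mm tall; leave it alone. Origin under its foot
- wrench: steel wrench, 180 mm long, lying; leave it alone
- screwdriver: screwdriver, 200 mm long, lying; leave it alone
- sprocket: dark steel sprocket ring, 90 mm across, 6 mm thick, lying flat; leave it alone
- pedal: black bicycle pedal with orange reflectors, 100 x 70 x 24 mm, lying; leave it alone
- hub: aluminium wheel hub, 56 mm across, 65 mm tall, standing inside the chest, fully below its rim; leave it there

How it is judged:
By the outcome, as a careful person would: the job done as asked, in the order asked, and still so for the second after the job is handed in, with the robot touching nothing.
It also fails if it takes over 72 s, if anything falls off the work surface, if the arm or the gripper's body presses on something with over 40 N, if the wrist force passes 120 N, or if a joint passes its speed limit or range.

ROBOT

A 7-joint arm with a two-finger parallel gripper is mounted at the origin on the work surface. World frame = base frame: x ahead of the robot, y to its left, z up, the work surface at z = 0. Lengths are in mm, angles in rad, forces in N, time in s.
With the tool pointing down it reaches from about 350 to 775 mm from the base axis. Payload 3.1 kg.
Tool frame: the origin (TCP) lies on the centre line of the jaws, within the pads' length; the fingertips stand 8 mm ahead of it and the grasp point (between the pads) lies 11 mm behind it; y points along the fingers, z is the direction in which the jaws open and shut, and the axes are right-handed (so a half turn about y gives the same grasp; the last joint's range is limited). The gripper opens to 85 mm and grips with 20 to 120 N. Pads are 22 mm wide; open, the fingers measure 114 mm over their backs; the gripper's body (76 mm by 85 mm) begins 54 mm behind the grasp point. The pads swing forward as they close: fully open they stand 13 mm farther back than shut.
Start: joints at [-1.296, 0.311, 0.014, 1.512, -0.004, 1.319, -0.027], TCP at [171.313, 522.656, 239.304] pointing down, gripper open.
Joint ranges: [-2.7, 2.7], [-0.3, 1.91], [-1.27, 1.3], [0.12, 2.57], [-1.44, 4.58], [0.2, 2.03], [-3.05, 3.05]. Speed limits (rad/s): [2.79, 2.79, 3.14, 3.14, 3.14, 3.14, 3.14].

INTERFACE

Orientations are given as a unit quaternion [w, x, y, z].
In Python, from cell import env, viewer gives the robot as it stands.
- The arm moves only by the tool move_arm, never from a script. Its argument "steps" is a list of rows, each a list of 6 numbers: the shift along the tool's x, y, z in m, then the turn, a rotation vector about the tool's x, y, z in degrees. In form: [[dx, dy, dz, ax, ay, az], ...]. A call has 1 to 20 rows; each row is the pose to reach, as a shift and turn from the pose commanded when the call began, along the tool's axes at that moment; what a row does not reach only later rows make up. A row lasts 1/10 s, in which the tool goes at most 50 mm and 8.59 degrees, less where a joint would pass 70% of its speed; a pose out of reach is approached as far as the arm can. A call with a gripper value outside its range is refused whole. "grip" is the closure, from -1 (fully open) to 1 (shut), set as the call begins (left out, the last holds). The fingers move at their own pace and stop on an object; "newtons" is the grip in N (left out, the last holds). Time passes only in rows, so rows that repeat a pose let the fingers close. It gives the time, the measured TCP pose, the force and the opening at its end, in the units of the state.
- env.get_state(): the state, without advancing time (a new reading comes with each control period).
- viewer.snapshot(name): name is "scene" or "top" or "wrist"; returns the picture (420x560x3 uint8, red, green, blue); there is no depth.
- viewer.get_calibration(name): a dict with "vfov" (degrees; the focal length in pixels is half the picture's height over the tangent of half this angle, whatever the lens; pixels are square), "cx", "cy" (the principal point, pixels), "k1" (the pictures are not rectified: a ray, as slopes to the right and down, at radius r is drawn at 1 + k1 r^2 times it, then the intrinsics apply), "origin" and "attitude" of the camera in the world; the wrist camera has in their place "T_tool_cam" (4x4, takes a point from camera to tool coordinates, whose origin is the TCP and whose axes are the tool frame's). Camera axes: x right, y down, z forward; pixel columns grow to the right and rows downward; lengths in mm; the calibration is good to about 2 mm. A picture is of the moment at which its call begins: read the wrist's pose just before it. get_calibration takes no time and is no camera call.
- env.hand_in(): hands the job in, once; it reports no verdict.
The state is a dict: "clock": time; "joint_pos": joint angles; "joint_velocities": joint speeds; "effort": joint torques, N m; "position": TCP position; "ee_rot": TCP orientation; "wrist_force": force on the tool from outside, world axes, zero at the start; "moment": the same for the moment, N m; "gripper_width": opening from 0.0 (shut) to 1.0 (fully open).
Only numpy, scipy, OpenCV 4.12 (cv2) and the standard library are available. Lean on these libraries where they do the work, as an engineer would, in place of code of your own. Each camera call takes 0.05 s, during which the arm holds its last target. There are 200 camera calls.

## Working session

There is one attempt and no reset: what is moved stays moved. The work goes in short steps, Python scripts to look and compute and a tool call to move; the robot and the scene stay as the last step left them, time stands still between calls to the robot, and variables do not carry over. Pictures are saved under pics/ and viewed, about 8 in all and at most 12, crops included, and the job is handed in when it is done.

Besides the shell and the picture viewer there is one more tool, called after "Emit:" by a JSON object that holds its "method" and its "body". move_arm: Moves the arm, as the interface text tells. Its arguments: {"type":"object","properties":{"steps":{"type":"array","items":{"type":"array","items":{"type":"number"}}},"grip":{"type":"number"},"newtons":{"type":"number"}},"required":["steps"]}

```bash
ls; mkdir -p pics
python3 - <<'E'
from cell import env, viewer
import cv2
s=env.get_state(); print({k:s[k] for k in("clock","position","ee_rot","wrist_force","gripper_width")})
for n in("scene","top"):
    cv2.imwrite(f"pics/{n}0.png",viewer.snapshot(n)[...,::-1]); print(n,viewer.get_calibration(n))
print(viewer.get_calibration("wrist"))
E
```

```text
pics
{'clock': 0.0, 'position': array([171.09144849, 521.96636248, 238.21504925]), 'ee_rot': array([-0.69742717,  0.69909473, -0.11159288,  0.11139539]), 'wrist_force': array([ 0.49910048,  0.12704565, -1.11240968]), 'gripper_width': 1.0010333732554253}
scene {'vfov': 47.4600227616763, 'cx': 279.7668857394839, 'cy': 209.5512171177805, 'k1': 0.029483973066004858, 'origin': array([1093.157727  ,  739.53103049, 1362.19635767]), 'attitude': array([-0.11792774,  0.34045041,  0.87538924, -0.32230459])}
top {'vfov': 46.72190793310094, 'cx': 272.8889346729901, 'cy': 207.27987402061424, 'k1': 0.006366985365339089, 'origin': array([ 313.53779552,  -12.2745854 , 1733.33816499]), 'attitude': array([ 0.04610415, -0.70216047,  0.7098464 , -0.03103484])}
{'vfov': 61.94193698115919, 'cx': 281.2621786873546, 'cy': 212.060463793395, 'k1': -0.02493580059992072, 'T_tool_cam': array([[ 4.36885725e-04,  9.49506041e-01,  3.13748445e-01,
        -8.09230791e+01],
       [-7.30534787e-04, -3.13748089e-01,  9.49505978e-01,
        -1.34037938e+02],
       [ 9.99999638e-01, -6.44029761e-04,  5.56575132e-04,
         3.81584542e-01],
       [ 0.00000000e+00,  0.00000000e+00,  0.00000000e+00,
         1.00000000e+00]])}
```

View pics/scene0.png

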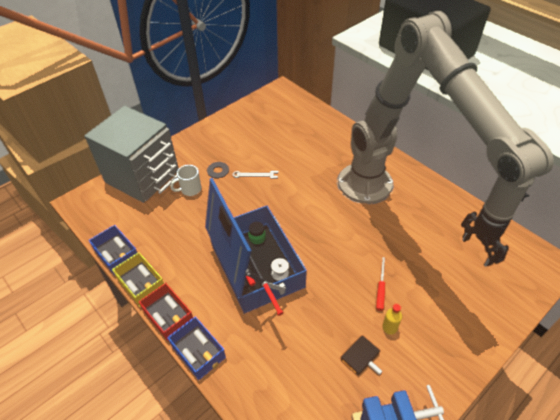

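View pics/top0.png

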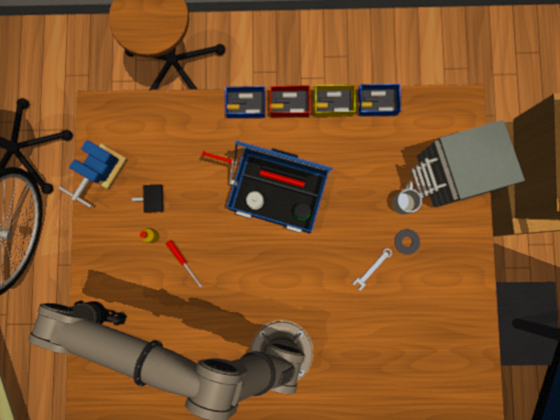

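```bash
cat > h.py <<'E'
import numpy as np, cv2
from scipy.spatial.transform import Rotation as R
from cell import env, viewer
def rot(q): return R.from_quat(np.r_[q[1:],q[0]]).as_matrix()
def ray(name,uv,state=None):
    c=viewer.get_calibration(name); f=210/np.tan(np.radians(c["vfov"]/2))
    p=(np.array(uv,float)-[c["cx"],c["cy"]])/f; u=p.copy()
    for _ in range(20): u=p/(1+c["k1"]*(u@u))
    d=np.r_[u,1]
    if name=="wrist":
        T=c["T_tool_cam"]; A=rot(state["ee_rot"]); return state["position"]+A@T[:3,3], A@T[:3,:3]@d
    return c["origin"],rot(c["attitude"])@d
def proj(name,P,state=None):
    c=viewer.get_calibration(name); f=210/np.tan(np.radians(c["vfov"]/2))
    if name=="wrist":
        T=c["T_tool_cam"];A=rot(state["ee_rot"]);o=state["position"]+A@T[:3,3];M=A@T[:3,:3]
    else: o,M=c["origin"],rot(c["attitude"])
    q=M.T@(np.array(P)-o);u=q[:2]/q[2];return u*(1+c["k1"]*(u@u))*f+[c["cx"],c["cy"]]
def plane(r,z): o,d=r; return o+d*(z-o[2])/d[2]
def meet(r1,r2):
    A=np.c_[r1[1],-r2[1]];t=np.linalg.lstsq(A,r2[0]-r1[0],rcond=None)[0]
    a,b=r1[0]+t[0]*r1[1],r2[0]+t[1]*r2[1];return (a+b)/2,np.linalg.norm(a-b)
def red(im):
    h=cv2.cvtColor(im,cv2.COLOR_RGB2HSV);return (((h[...,0]<6)|(h[...,0]>174))&(h[...,1]>170)&(h[...,2]>90)).astype(np.uint8)
E
python3 - <<'E'
from h import *
a=cv2.imread("pics/top0.png")[130:245,185:345];b=cv2.imread("pics/scene0.png")[175:325,190:320]
a=cv2.resize(a,None,fx=3.0,fy=3.0,interpolation=cv2.INTER_CUBIC);b=cv2.resize(b,None,fx=2.4,fy=2.4,interpolation=cv2.INTER_CUBIC)
o=np.zeros((360,800,3),np.uint8);o[:345,:480]=a;o[:360,480:480+312]=b;cv2.imwrite("pics/c1.png",o)
for n in("top","scene"):
    m=red(cv2.imread(f"pics/{n}0.png")[...,::-1].copy())
    k,l,st,ce=cv2.connectedComponentsWithStats(m)
    for i in range(1,k):
        if st[i,4]>25 and 190<ce[i,0]<330 and 130<ce[i,1]<330:
            ys,xs=np.where(l==i);P=np.c_[xs,ys].astype(float);c=P.mean(0);v=np.linalg.svd(P-c,full_matrices=False)[2][0];t=(P-c)@v
            print(n,st[i],c,c+v*t.min(),c+v*t.max())
E
```

```text
top [203 152  29  11  79] [217.41772152 157.08860759] [202.76826924 152.78966621] [231.25008968 161.14777232]
top [260 170  45  17 264] [281.83712121 178.15530303] [259.75343626 171.86572334] [303.87685921 184.43236633]
scene [246 276   9  10  57] [250.15789474 280.36842105] [246.2695819  275.77195134] [253.21001468 283.9764067 ]
scene [264 284  19  31 148] [272.83783784 299.27027027] [264.83331633 284.08787964] [280.27735245 313.38099717]
```

View pics/c1.png

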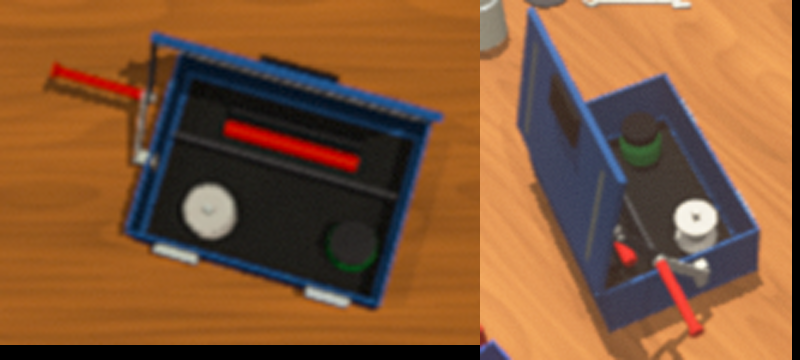

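Run:
```python
from h import *
for a,b in(((202.8,152.8),(280.3,313.4)),((231.2,161.1),(264.8,284.1)),((217.4,157.1),(272.8,299.3))):
    print(meet(ray("top",a),ray("scene",b)))
L=plane(ray("top",(227.3,208)),105);Rr=plane(ray("top",(311.5,231.5)),105);print(L,Rr,np.linalg.norm(L-Rr),np.degrees(np.arctan2(*(L-Rr)[:2])))
# scene front corners of rim (crop px /2.4 + offset)
for p in((757-480,232),(612-480,295),(663-480,76)): print(plane(ray("scene",(190+p[0]/2.4,175+p[1]/2.4)),105))
# lid top corners top/scene
print(meet(ray("top",(185+153/3,130+35/3)),ray("scene",(190+(625-480)/2.4,175+182/2.4))))
print(meet(ray("top",(185+440/3,130+117/3)),ray("scene",(190+(530-480)/2.4,175+10/2.4))))
```

```text
(array([672.29743894, 253.24027303, 147.61767772]), np.float64(1.8931784575722939))
(array([642.91963111, 156.4534838 , 153.76734097]), np.float64(1.8703899662753602))
(array([657.42329006, 204.727325  , 145.59580213]), np.float64(1.9843098342504295))
[491.6049852  175.58547489 105.        ] [ 409.11407706 -106.79630174  105.        ] 294.1839861365111 16.28442807371373
[503.61348276 184.01808512 105.        ]
[699.97666032 128.01300131 105.        ]
[418.19974579 -97.95355246 105.        ]
(array([665.68626847, 127.38210307, 313.94343936]), np.float64(5.421823093224893))
(array([ 580.99080605, -157.49198017,  312.56837524]), np.float64(0.5578750991998542))
```

```bash
cat >> h.py <<'E'
ex=np.array([.959,-.284,0]);ey=np.array([.284,.959,0]);ez=np.array([0,0,1.]);C0=np.array([560,7,0.])
def W(x,y,z): return C0+x*ex+y*ey+z*ez          # chest -> world
def chest(p): d=np.array(p)-C0;return np.array([d@ex,d@ey,d[2]])
def delta(P,A=None):                             # world pose -> move row
    s=env.get_state();M=rot(s["ee_rot"]);d=M.T@(np.array(P)-s["position"])/1000
    r=np.zeros(3) if A is None else np.degrees(R.from_matrix(M.T@A).as_rotvec())
    return np.round(np.r_[d,r],4)
def down(sgn): z=sgn*ex;y=-ez;return np.c_[np.cross(y,z),y,z]   # jaws along chest x
def st():
    s=env.get_state();print("t",round(s["clock"],2),"p",s["position"].round(1),"chest",chest(s["position"]).round(1),"F",s["wrist_force"].round(1),"w",round(s["gripper_width"],3))
E
python3 - <<'E'
from h import *
M=rot(env.get_state()["ee_rot"]);print(M.round(2));print(W(38,228,147))
for s in(1,-1):print(delta(W(36,230,235),down(s)))
print("tool path for φ, chest dx,dz")
for th in (1.36,1.34,1.3,1.25,1.2,1.1,1,.9,.8,.7,.5,.3,.1,0):
    u=np.array([130-130*np.cos(th),25+130*np.sin(th)]);d=np.hypot(*u);h=np.arccos(min(1,d/184));ph=np.arctan2(u[1],u[0])+h
    print(th,"knee",round(2*h+.17,2),"phi",round(np.degrees(ph)),"bar",(-20+92*np.cos(ph)).round(),(75+92*np.sin(ph)).round(),"pad",(np.array([110-185*np.cos(th)+18*np.sin(th),100+185*np.sin(th)+18*np.cos(th)])).round())
E
```

```text
[[ 0.95 -0.    0.31]
 [-0.31 -0.    0.95]
 [ 0.   -1.   -0.  ]]
[661.194 214.86  147.   ]
[ 5.59300e-01  3.60000e-03 -1.37300e-01  9.42000e-02  8.83496e+01
  9.83000e-02]
[ 5.59300e-01  3.60000e-03 -1.37300e-01  9.91000e-02 -9.16503e+01
 -9.50000e-02]
tool path for φ, chest dx,dz
1.36 knee 0.3 phi 60 bar 26.0 154.0 pad [ 89. 285.]
1.34 knee 0.49 phi 66 bar 18.0 159.0 pad [ 85. 284.]
1.3 knee 0.69 phi 72 bar 8.0 163.0 pad [ 78. 283.]
1.25 knee 0.86 phi 79 bar -2.0 165.0 pad [ 69. 281.]
1.2 knee 1.01 phi 84 bar -11.0 167.0 pad [ 60. 279.]
1.1 knee 1.25 phi 94 bar -27.0 167.0 pad [ 42. 273.]
1 knee 1.46 phi 103 bar -41.0 165.0 pad [ 25. 265.]
0.9 knee 1.65 phi 111 bar -53.0 161.0 pad [  9. 256.]
0.8 knee 1.82 phi 119 bar -64.0 156.0 pad [ -6. 245.]
0.7 knee 1.99 phi 126 bar -75.0 149.0 pad [-20. 233.]
0.5 knee 2.3 phi 141 bar -91.0 133.0 pad [-44. 204.]
0.3 knee 2.6 phi 155 bar -103.0 115.0 pad [-61. 172.]
0.1 knee 2.9 phi 167 bar -110.0 96.0 pad [-72. 136.]
0 knee 3.04 phi 172 bar -111.0 88.0 pad [-75. 118.]
```

Emit:
{"method": "move_arm", "body": {"steps": [[0.2,0,-0.05,0,30,0],[0.4,0,-0.1,0,60,0],[0.559,0.004,-0.137,0,88.3,0],[0.559,0.004,-0.137,0,88.3,0],[0.559,0.004,-0.137,0,88.3,0],[0.559,0.004,-0.137,0,88.3,0],[0.559,0.004,-0.137,0,88.3,0],[0.559,0.004,-0.137,0,88.3,0],[0.559,0.004,-0.137,0,88.3,0],[0.559,0.004,-0.137,0,88.3,0],[0.559,0.004,-0.137,0,88.3,0],[0.559,0.004,-0.137,0,88.3,0],[0.559,0.004,-0.137,0,88.3,0],[0.559,0.004,-0.137,0,88.3,0],[0.559,0.004,-0.137,0,88.3,0],[0.559,0.004,-0.137,0,88.3,0]], "grip": 0}}

```text
clock: 1.7
position: [658.6, 220.6, 235.6]
ee_rot: [0.424, -0.424, 0.566, -0.565]
wrist_force: [-0.5, -0.7, 0.5]
gripper_width: 0.499
```

Run:
```python
from h import *
st();s=env.get_state();im=viewer.snapshot("wrist");cv2.imwrite("pics/w1.png",im[...,::-1])
m=red(im);k,l,stt,ce=cv2.connectedComponentsWithStats(m)
for i in range(1,k):
    if stt[i,4]>150: print(stt[i],ce[i].round(1),chest(plane(ray("wrist",ce[i],s),149)).round(1))
print(proj("wrist",W(38,228,147),s),delta(W(36,230,235),down(1)))
```

```text
t 1.7 p [658.6 220.6 235.6] chest [ 33.9 232.9 235.6] F [-0.5 -0.7  0.5] w 0.499
[ 274  168   30  150 2762] [287.5 240.5] [ 37.7 220.8 149. ]
[ 467  282   93  122 4671] [515.8 335.1] [212.7 143.1 149. ]
[284 335  16  61 786] [290.9 367.8] [ 41.4 113.1 149. ]
[287.94521168 229.52097783] [ 0.0026  0.0007  0.0019  0.0345  0.212  -0.0713]
```

View pics/w1.png

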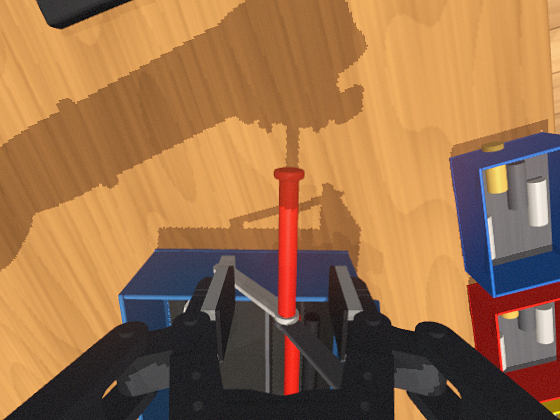

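Emit:
{"method": "move_arm", "body": {"steps": [[0.003,0.03,0.004,0,0,0],[0.003,0.06,0.004,0,0,0],[0.003,0.085,0.004,0,0,0],[0.003,0.1,0.004,0,0,0],[0.003,0.1,0.004,0,0,0],[0.003,0.1,0.004,0,0,0]]}}

```text
clock: 2.35
position: [663.2, 215.0, 136.4]
ee_rot: [-0.424, 0.423, -0.566, 0.566]
wrist_force: [0.3, -0.5, 0.6]
gripper_width: 0.498
```

Emit:
{"method": "move_arm", "body": {"steps": [[0,0,0,0,0,0],[0,0,0,0,0,0],[0,0,0,0,0,0],[0,0,0,0,0,0],[0,0,0,0,0,0]], "grip": 0.5, "newtons": 20}}

```text
clock: 2.85
position: [663.0, 214.3, 135.5]
ee_rot: [-0.423, 0.423, -0.566, 0.566]
wrist_force: [-1.1, 0.1, -0.5]
gripper_width: 0.251
```

Run:
```python
from h import *
st();s=env.get_state();im=viewer.snapshot("wrist");cv2.imwrite("pics/w2.png",im[...,::-1])
```

```text
t 2.85 p [663.  214.3 135.5] chest [ 39.9 228.1 135.5] F [-1.1  0.1 -0.5] w 0.251
```

View pics/w2.png

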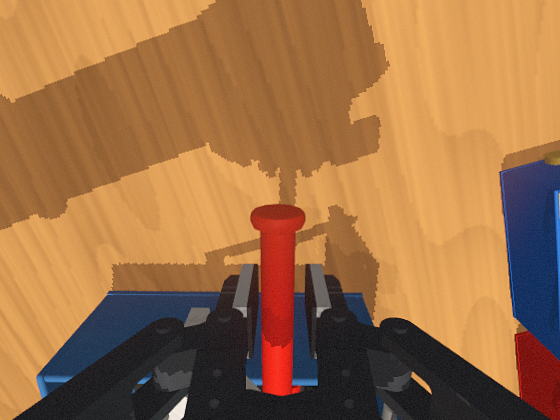

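Emit:
{"method": "move_arm", "body": {"steps": [[0,0,-0.003,0,0,0],[0,-0.001,-0.006,0,0,0],[0,-0.003,-0.009,0,0,0],[0,-0.006,-0.012,0,0,0],[0,-0.008,-0.015,0,0,0],[0,-0.01,-0.018,0,0,0],[0,-0.012,-0.021,0,0,0]]}}

```text
clock: 3.6
position: [644.9, 218.9, 147.8]
ee_rot: [-0.424, 0.422, -0.565, 0.568]
wrist_force: [5.2, -0.4, -3.6]
gripper_width: 0.25
```

Emit:
{"method": "move_arm", "body": {"steps": [[0,-0.001,-0.003,0,0,0],[0,-0.002,-0.006,0,0,0],[0,-0.003,-0.01,0,0,0],[0,-0.004,-0.014,0,0,0],[0,-0.005,-0.018,0,0,0],[0,-0.006,-0.022,0,0,0],[0,-0.007,-0.026,0,0,0]]}}

```text
clock: 4.3
position: [624.1, 225.3, 158.0]
ee_rot: [-0.427, 0.418, -0.563, 0.571]
wrist_force: [9.3, -2.3, 2.9]
gripper_width: 0.248
```

Run:
```python
from h import *
st();s=env.get_state();cv2.imwrite("pics/w3.png",viewer.snapshot("wrist")[...,::-1])
b=viewer.snapshot("scene")[150:360,150:430,::-1];cv2.imwrite("pics/s3.png",cv2.resize(b,None,fx=2.5,fy=2.5,interpolation=cv2.INTER_CUBIC))
```

```text
t 4.3 p [624.1 225.3 158. ] chest [ -0.5 227.5 158. ] F [ 9.3 -2.3  2.9] w 0.248
```

View pics/s3.png

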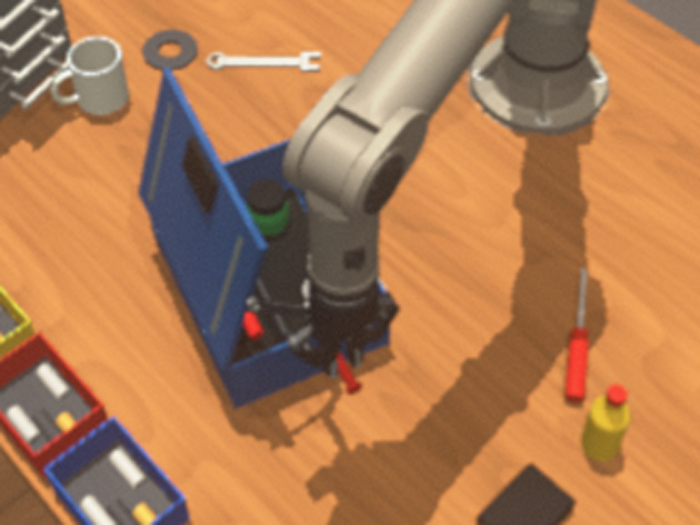

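Emit:
{"method": "move_arm", "body": {"steps": [[0,-0.001,-0.004,0,0,0],[0,-0.002,-0.008,0,0,0],[0,-0.002,-0.012,0,0,0],[0,-0.003,-0.016,0,0,0],[0,-0.003,-0.02,0,0,0],[0,-0.003,-0.024,0,0,0],[0,-0.003,-0.028,0,0,0]]}}

```text
clock: 5.1
position: [598.0, 233.2, 162.3]
ee_rot: [-0.427, 0.418, -0.563, 0.571]
wrist_force: [8.1, -2.9, 7.4]
gripper_width: 0.25
```

Emit:
{"method": "move_arm", "body": {"steps": [[0,0,-0.004,0,0,0],[0,0,-0.008,0,0,0],[0,0.001,-0.012,0,0,0],[0,0.002,-0.016,0,0,0],[0,0.003,-0.02,0,0,0],[0,0.004,-0.024,0,0,0],[0,0.005,-0.027,0,0,0],[0,0.005,-0.027,0,0,0]]}}

```text
clock: 5.9
position: [569.0, 242.1, 155.4]
ee_rot: [-0.426, 0.42, -0.565, 0.569]
wrist_force: [4.3, -1.3, 3.5]
gripper_width: 0.252
```

Run:
```python
from h import *
st();b=viewer.snapshot("scene")[130:340,150:400,::-1];c=viewer.snapshot("wrist")[...,::-1]
o=np.zeros((420,800,3),np.uint8);o[:,:500]=cv2.resize(b,(500,420),interpolation=cv2.INTER_CUBIC);o[:225,500:]=cv2.resize(c,(300,225));cv2.imwrite("pics/s4.png",o)
```

```text
t 5.9 p [569.  242.1 155.4] chest [-58.2 228.  155.4] F [ 4.3 -1.3  3.5] w 0.252
```

View pics/s4.png

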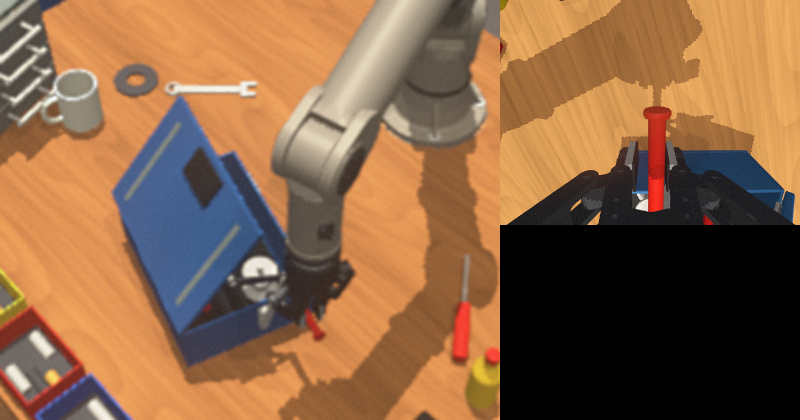

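Emit:
{"method": "move_arm", "body": {"steps": [[0,0,0.004,0,0,0],[0,0,0.004,0,0,0],[0,0,0.004,0,0,0],[0,-0.02,0.004,0,0,0],[0,-0.06,0.004,0,0,0],[0,-0.1,0.004,0,0,0],[0,-0.145,0.004,0,0,0],[0,-0.185,0.004,0,0,0],[0,-0.185,0.004,0,0,0]], "grip": 0}}

```text
clock: 6.9
position: [571.0, 242.7, 344.1]
ee_rot: [-0.428, 0.419, -0.565, 0.567]
wrist_force: [0.8, 0.8, 0.6]
gripper_width: 0.496
```

Run:
```python
from h import *
st();print(delta(W(60,0,340),down(1)))
# lid angle from scene: far/near free-edge corners left in crop px (180,97)->... 
for th in (1,.95,.9,.85,.8):
    print(th,[((proj("scene",W(110-220*np.cos(th)+10*np.sin(th),y,100+220*np.sin(th)+10*np.cos(th)))-[150,130])*2).round() for y in(-150,150)])
```

```text
t 6.9 p [571.  242.7 344.1] chest [-56.4 229.2 344.1] F [0.8 0.8 0.6] w 0.496
[ 0.2294  0.0034  0.1159 -0.5349  0.0965 -0.4333]
1 [array([164.,  95.]), array([246., 236.])]
0.95 [array([170.,  96.]), array([253., 236.])]
0.9 [array([176.,  96.]), array([259., 236.])]
0.85 [array([181.,  98.]), array([264., 237.])]
0.8 [array([187.,  99.]), array([270., 237.])]
```

Emit:
{"method": "move_arm", "body": {"steps": [[0.04,0,0.04,0,0,0],[0.08,0,0.08,0,0,0],[0.12,0,0.116,0,0,0],[0.16,0,0.116,0,0,0],[0.2,0,0.116,0,0,0],[0.23,0.01,0.11,0,0,0],[0.23,0.03,0.105,0,0,0],[0.23,0.045,0.1,0,0,0],[0.23,0.05,0.095,0,0,0],[0.23,0.05,0.095,0,0,0]], "grip": 1}}

```text
clock: 7.9
position: [593.5, -4.3, 286.0]
ee_rot: [0.423, -0.424, 0.567, -0.565]
wrist_force: [-0.5, 0.3, 0.7]
gripper_width: 0.0
```

Run:
```python
from h import *
st();cv2.imwrite("pics/w5.png",viewer.snapshot("wrist")[...,::-1])
```

```text
t 7.9 p [593.5  -4.3 286. ] chest [ 35.4  -1.3 286. ] F [-0.5  0.3  0.7] w 0.0
```

View pics/w5.png

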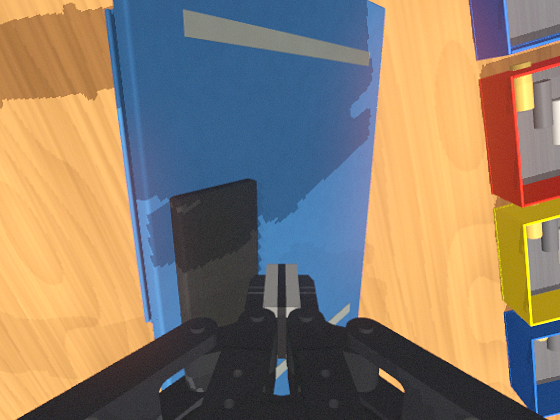

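Emit:
{"method": "move_arm", "body": {"steps": [[-0.001,0.008,-0.01,0,0,0],[-0.001,0.014,-0.018,0,0,0],[-0.001,0.018,-0.023,0,0,0],[-0.001,0.021,-0.027,0,0,0],[-0.001,0.023,-0.03,0,0,0],[-0.001,0.026,-0.033,0,0,0],[-0.001,0.026,-0.033,0,0,0]]}}

```text
clock: 8.65
position: [564.2, 5.0, 262.5]
ee_rot: [-0.424, 0.423, -0.566, 0.567]
wrist_force: [0.7, -0.3, 5.0]
gripper_width: 0.005
```

Emit:
{"method": "move_arm", "body": {"steps": [[0,0.002,-0.002,0,0,0],[0,0.004,-0.005,0,0,0],[0,0.007,-0.008,0,0,0],[0,0.01,-0.011,0,0,0],[0,0.013,-0.0145,0,0,0],[0,0.0165,-0.018,0,0,0],[0,0.02,-0.0215,0,0,0],[0,0.0235,-0.0245,0,0,0],[0,0.027,-0.028,0,0,0]]}}

```text
clock: 9.55
position: [536.5, 13.1, 234.2]
ee_rot: [0.423, -0.423, 0.566, -0.566]
wrist_force: [0.9, 0.5, 4.0]
gripper_width: 0.004
```

Emit:
{"method": "move_arm", "body": {"steps": [[0,0.003,-0.0025,0,0,0],[0,0.007,-0.005,0,0,0],[0,0.011,-0.0085,0,0,0],[0,0.0155,-0.0115,0,0,0],[0,0.02,-0.0145,0,0,0],[0,0.024,-0.017,0,0,0],[0,0.028,-0.0195,0,0,0],[0,0.0325,-0.022,0,0,0]]}}

```text
clock: 10.35
position: [515.1, 19.3, 201.4]
ee_rot: [0.423, -0.423, 0.567, -0.566]
wrist_force: [0.1, 1.6, 3.4]
gripper_width: 0.003
```

Run:
```python
from h import *
st();b=viewer.snapshot("scene")[130:340,150:400,::-1];c=viewer.snapshot("wrist")[...,::-1]
o=np.zeros((420,800,3),np.uint8);o[:,:500]=cv2.resize(b,(500,420),interpolation=cv2.INTER_CUBIC);o[:225,500:]=cv2.resize(c,(300,225));cv2.imwrite("pics/s6.png",o)
```

```text
t 10.35 p [515.1  19.3 201.4] chest [-46.6  -0.9 201.4] F [0.1 1.6 3.4] w 0.003
```

View pics/s6.png

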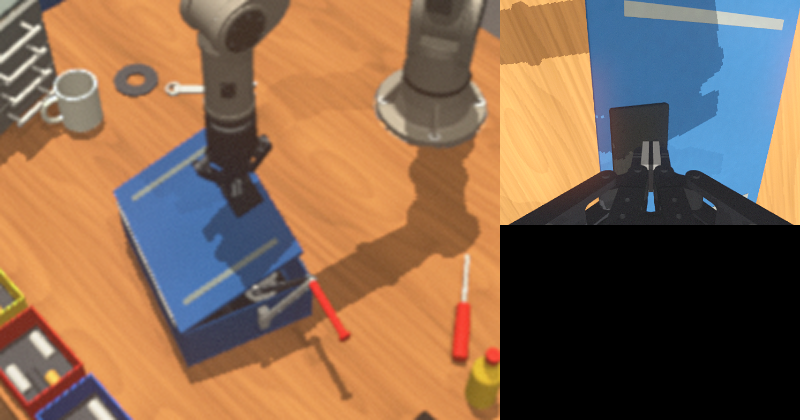

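Emit:
{"method": "move_arm", "body": {"steps": [[0,0.004,-0.002,0,0,0],[0,0.008,-0.004,0,0,0],[0,0.012,-0.006,0,0,0],[0,0.016,-0.0075,0,0,0],[0,0.02,-0.009,0,0,0],[0,0.024,-0.0105,0,0,0],[0,0.028,-0.012,0,0,0],[0,0.032,-0.0135,0,0,0],[0,0.036,-0.015,0,0,0],[0,0.04,-0.016,0,0,0],[0,0.044,-0.017,0,0,0],[0,0.048,-0.018,0,0,0],[0,0.052,-0.019,0,0,0]]}}

```text
clock: 11.75
position: [497.1, 24.4, 149.4]
ee_rot: [0.423, -0.423, 0.566, -0.566]
wrist_force: [-1.4, -0.5, 2.6]
gripper_width: -0.003
```

Emit:
{"method": "move_arm", "body": {"steps": [[0,-0.006,0,0,0,0],[0,-0.006,-0.005,0,0,0],[0,-0.006,-0.01,0,0,0],[0,-0.003,-0.01,0,0,0],[0,0,-0.01,0,0,0],[0,0.003,-0.01,0,0,0],[0,0.006,-0.01,0,0,0],[0,0.008,-0.01,0,0,0],[0,0.01,-0.01,0,0,0]]}}

```text
clock: 12.65
position: [487.6, 27.4, 139.6]
ee_rot: [0.423, -0.423, 0.566, -0.566]
wrist_force: [-1.0, -0.1, 1.5]
gripper_width: -0.005
```

Emit:
{"method": "move_arm", "body": {"steps": [[0,0.0015,0,0,0,0],[0,0.003,0,0,0,0],[0,0.0045,0,0,0,0],[0,0.006,0,0,0,0],[0,0.006,0,0,0,0]]}}

```text
clock: 13.15
position: [487.8, 27.2, 133.6]
ee_rot: [-0.423, 0.423, -0.566, 0.566]
wrist_force: [-0.7, -0.4, 0.4]
gripper_width: 0.002
```

Emit:
{"method": "move_arm", "body": {"steps": [[0,0.001,0,0,0,0],[0,0.002,0,0,0,0],[0,0.003,0,0,0,0],[0,0.003,0,0,0,0]]}}

```text
clock: 13.55
position: [487.7, 27.2, 130.7]
ee_rot: [-0.423, 0.423, -0.566, 0.566]
wrist_force: [-1.0, 0.3, 0.3]
gripper_width: -0.003
```

Run:
```python
from h import *
st();b=viewer.snapshot("scene")[150:330,180:380,::-1];c=viewer.snapshot("wrist")[...,::-1]
o=np.zeros((420,800,3),np.uint8);o[:,:466]=cv2.resize(b,(466,420),interpolation=cv2.INTER_CUBIC);o[:250,466:799]=cv2.resize(c,(333,250));cv2.imwrite("pics/s7.png",o)
```

```text
t 13.55 p [487.7  27.2 130.7] chest [-75.1  -1.2 130.7] F [-1.   0.3  0.3] w -0.003
```

View pics/s7.png

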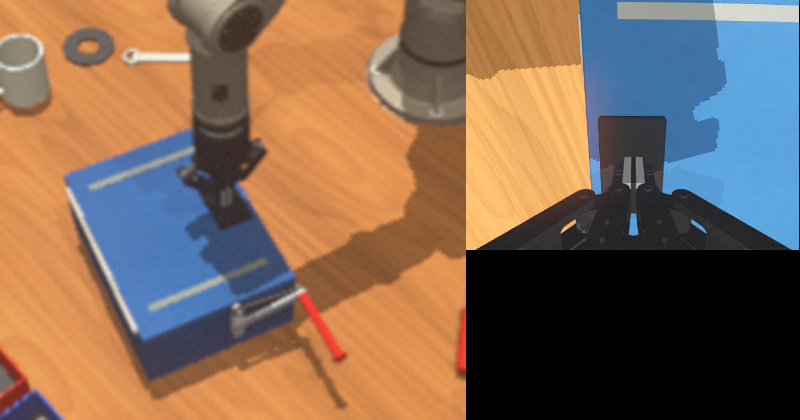

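Emit:
{"method": "move_arm", "body": {"steps": [[0,0.0005,0,0,0,0],[0,0.001,0,0,0,0],[0,0.0015,0,0,0,0],[0,0.002,0,0,0,0],[0,0.002,0,0,0,0]]}}

```text
clock: 14.15
position: [487.7, 27.2, 129.6]
ee_rot: [0.423, -0.423, 0.567, -0.566]
wrist_force: [-3.2, -0.1, 6.3]
gripper_width: -0.003
```

Emit:
{"method": "move_arm", "body": {"steps": [[0,0.0004,0,0,0,0],[0,0.0008,0,0,0,0],[0,0.001,0,0,0,0],[0,0.001,0,0,0,0]]}}

```text
clock: 14.55
position: [487.7, 27.2, 129.3]
ee_rot: [0.424, -0.423, 0.567, -0.566]
wrist_force: [-5.0, -0.3, 11.7]
gripper_width: -0.002
```

Emit:
{"method": "move_arm", "body": {"steps": [[0,0.0004,0,0,0,0],[0,0.0008,0,0,0,0],[0,0.001,0,0,0,0],[0,0.001,0,0,0,0]]}}

```text
clock: 14.95
position: [487.8, 27.3, 129.1]
ee_rot: [0.424, -0.423, 0.567, -0.566]
wrist_force: [-6.4, -0.2, 16.8]
gripper_width: -0.0
```

Emit:
{"method": "move_arm", "body": {"steps": [[0,-0.0002,0,0,0,0],[0,-0.0002,0,0,0,0],[0,-0.0002,0,0,0,0],[0,-0.0002,0,0,0,0],[0,-0.0002,0,0,0,0],[0,-0.0002,0,0,0,0],[0,-0.0002,0,0,0,0]]}}

```text
clock: 15.65
position: [487.8, 27.3, 129.1]
ee_rot: [0.424, -0.423, 0.567, -0.566]
wrist_force: [-5.9, 0.8, 16.0]
gripper_width: -0.002
```

Emit:
{"method": "move_arm", "body": {"steps": [[0,0,0,0,0,0],[0,0,0,0,0,0],[0,0,0,0,0,0],[0,0,0,0,0,0],[0,0,0,0,0,0],[0,0,0,0,0,0],[0,0,0,0,0,0]]}}

```text
clock: 16.35
position: [487.7, 27.3, 129.1]
ee_rot: [0.424, -0.423, 0.567, -0.566]
wrist_force: [-6.1, 0.1, 15.4]
gripper_width: -0.003
```

Emit:
{"method": "move_arm", "body": {"steps": [[0,-0.002,0,0,0,0],[0,-0.005,0,0,0,0],[0,-0.02,0,0,0,0],[0,-0.05,0,0,0,0],[0,-0.09,0,0,0,0],[0,-0.13,0,0,0,0],[0,-0.13,0,0,0,0]]}}

```text
clock: 17.05
position: [491.8, 27.1, 262.5]
ee_rot: [-0.427, 0.419, -0.564, 0.569]
wrist_force: [-0.6, 0.1, 1.0]
gripper_width: 0.001
```

Run:
```python
from h import *
st();b=viewer.snapshot("scene")[130:340,150:400,::-1];c=viewer.snapshot("wrist")[...,::-1]
o=np.zeros((420,800,3),np.uint8);o[:,:500]=cv2.resize(b,(500,420),interpolation=cv2.INTER_CUBIC);o[:225,500:]=cv2.resize(c,(300,225));cv2.imwrite("pics/s8.png",o)
```

```text
t 17.05 p [491.8  27.1 262.5] chest [-7.110e+01 -1.000e-01  2.625e+02] F [-0.6  0.1  1. ] w 0.001
```

View pics/s8.png

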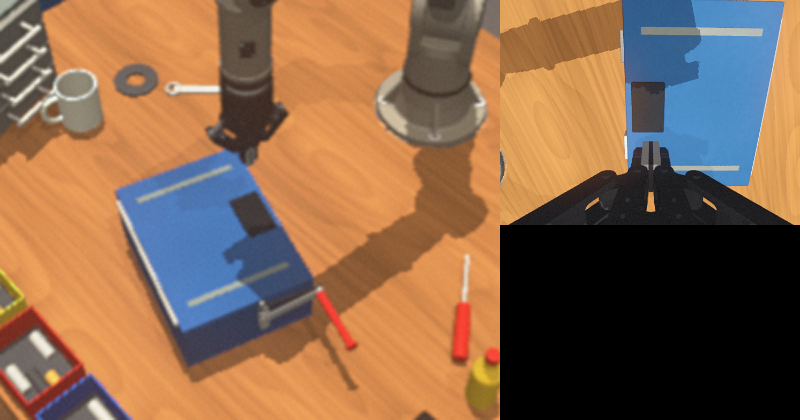

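```bash
python3 -c "
from cell import env
env.hand_in()"
```

```text
the job is handed in; nothing more can be done
```

The chest is shut and its seal has been pressed, and I handed the job in at about 17 s of the 72 s allowed.

- **Unlocking:** I caged the red release bar loosely between the fingers without squeezing it. Then I drew the knee up and forward, well past straight. The estimated bend was about 1.65 rad, and the highest wrist force I read was about 11 N.
- **Lowering the lid:** I let go of the bar and eased the lid down with closed fingertips on the black pad. Wrist force read 5 N or less until the lid met the rim.
- **Pressing the pad:** I held a steady downward push of about 15 to 17 N for roughly 1.4 s, then lifted clear. A sideways force of about 6 N came with the push, so the total was about 18 N.

**Last checks:**
- The final pictures show the lid flat on the rim and the stay folded forward.
- The fingertips stopped about 121 mm above the bench. The pad should be at 118 mm plus up to 12 mm of feet, so that fits a shut lid.
- After lifting, the wrist force was about zero, with the tool about 13 cm above the lid.
- The mug, wrench, sprocket, screwdriver and bottle look unmoved. I could not see inside the chest once it was shut, and the pedal was only partly in the last picture. I never went near the pedal.

I read forces at the end of each move, so brief peaks in between were not seen. No check failed or disagreed.

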